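Lay out the sample row of handle mouldings by length

ROBOT

A 6-joint arm with a two-finger parallel gripper is mounted at the origin on the work surface. World frame = base frame: x ahead of the robot, y to its left, z up, the work surface at z = 0. Lengths are in m, angles in rad, forces in N, time in s.
With the tool pointing down it reaches from about 0.35 to 0.775 m from the base axis. Payload 5.5 kg.
Tool frame: the origin (TCP) lies at the very end of the fingers, on their centre line; the grasp point (between the pads) lies 19 mm behind it; z points along the fingers, y is the line along which they close (so a half turn about z gives the same grasp; the last joint's range is limited). The gripper opens to 85 mm and grips with 20 to 120 N. Pads are 22 mm wide; open, the fingers measure 114 mm over their backs; the gripper's body (76 mm by 85 mm) begins 54 mm behind the grasp point. The pads swing forward as they close: fully open they stand 13 mm farther back than shut.
Start: joints at [-1.3, 0.313, 0.046, 1.304, 0, 1.431], TCP at [0.23, -0.527, 0.194] pointing down, gripper open.
Joint ranges: [-2.76, 2.76], [-0.86, 1.69], [-1.03, 1.26], [-2.2, 2.34], [-1.47, 1.5], [-3.14, 3.14]. Speed limits (rad/s): [2.57, 2.57, 3.14, 3.14, 3.14, 3.14].

INTERFACE

Orientations are given as a unit quaternion [w, x, y, z].
In Python, from workcell import env, read_camera, get_calibration gives the robot as it stands.
- The arm moves only by the tool jog_arm, never from a script. Its argument "motion" is one flat list of numbers, 7 for each row, row after row: the shift along the tool's x, y, z as a fraction of full scale, then the turn, a rotation vector about the tool's x, y, z as a fraction of full scale, then the opening, from 0 (shut) to 1 (fully open). In form: [x, y, z, wx, wy, wz, grip, x, y, z, wx, wy, wz, grip, ...]. A call has 1 to 12 rows; each row is the pose to reach, as a shift and turn from the pose commanded when the call began, along the tool's axes at that moment; what a row does not reach only later rows make up. Full scale, the value 1, is 0.2 m for a shift and 90 degrees for a turn. A row lasts 1/8 s, in which the tool goes at most 62.5 mm and 10.7 degrees, less where a joint would pass 70% of its speed; a pose out of reach is approached as far as the arm can. A call with a number of a shift or a turn outside -1 to 1 is refused whole. A call with a gripper value outside its range is refused whole. The fingers move at their own pace and stop on an object; "newtons" is the grip in N (left out, the last holds). Time passes only in rows, so rows that repeat a pose let the fingers close. It gives the time, the measured TCP pose, the force, the opening and the grip force at its end, in the units of the state.
- env.get_state(): the state, without advancing time (a new reading comes with each control period).
- read_camera(name): name is "side" or "top" or "wrist"; returns the picture (384x512x3 uint8, red, green, blue); there is no depth.
- get_calibration(name): a dict with "fx", "fy", "cx", "cy" (pixels), "world_from_camera" (4x4, takes a point from camera to world coordinates). Camera axes: x right, y down, z forward; pixel columns grow to the right and rows downward; lengths in m; the calibration is good to about 2 mm. A picture is of the moment at which its call begins: read the wrist's pose just before it. get_calibration takes no time and is no camera call; for the wrist camera it gives the pose at the moment of the call.
- env.hand_in(): hands the job in; it is judged then, once.
The state is a dict: "clock": time; "joint_pos": joint angles; "qvel": joint speeds; "tau": joint torques, N m; "tcp_pos": TCP position; "orientation": TCP orientation; "wrist_force": force on the tool from outside, world axes, zero at the start; "ft_torque": the same for the moment, N m; "finger_gap": finger opening in m; "grip_force": force on a finger pad.
Only numpy, scipy, OpenCV 4.12 (cv2) and the standard library are available. Lean on these libraries where they do the work, as an engineer would, in place of code of your own. Each camera call takes 0.05 s, during which the arm holds its last target. There are 200 camera calls.

TASK

Lay the four black handle mouldings from the grey mat on the four white pads of the sample board, one to a pad, in order of length: the shortest on the pad next to the upright pin, the longest on the pad at the far end. Lay each one centred on its pad, right way up and along the pad's length (the tongue may point either way), and do not knock over the small bottle that stands among them.

Things in the scene. Friction and masses are not known exactly. Their poses are not given: they have to be found in the camera images.
- short: The shortest of four black plastic handle mouldings: bar 60 mm long over all, 24 mm wide, 26 mm tall; the last 20 mm at its +x end is a lower eyelet tongue (18 mm wide, 16 mm tall). Starts right way up, at any yaw, on a grey mat 3 mm thick. Origin: underside, middle of over-all length and width (a good place to grip across the width). x along the length, z up. 35 to 145 g.
- medium: The second shortest of four black plastic handle mouldings: bar 82 mm long over all, 24 mm wide, 26 mm tall; the last 20 mm at its +x end is a lower eyelet tongue (18 mm wide, 16 mm tall). Starts right way up, at any yaw, on a grey mat 3 mm thick. Origin: underside, middle of over-all length and width (a good place to grip across the width). x along the length, z up. 35 to 145 g.
- long: The second longest of four black plastic handle mouldings: bar 104 mm long over all, 24 mm wide, 26 mm tall; the last 20 mm at its +x end is a lower eyelet tongue (18 mm wide, 16 mm tall). Starts right way up, at any yaw, on a grey mat 3 mm thick. Origin: underside, middle of over-all length and width (a good place to grip across the width). x along the length, z up. 35 to 145 g.
- longest: The longest of four black plastic handle mouldings: bar 126 mm long over all, 24 mm wide, 26 mm tall; the last 20 mm at its +x end is a lower eyelet tongue (18 mm wide, 16 mm tall). Starts right way up, at any yaw, on a grey mat 3 mm thick. Origin: underside, middle of over-all length and width (a good place to grip across the width). x along the length, z up. 35 to 145 g.
- pad0: One of four identical white pads, 44 mm (its x, along the row) by 150 mm (its y) by 4 mm thick, fixed flat on the wooden sample board (420 x 180 mm, 10 mm thick), so its top is 14 mm above the table. The pads stand in a straight row, centres 70 mm apart; which number stands where varies. Origin: centre of its underside; z up.
- pad1: One of four identical white pads, 44 mm (its x, along the row) by 150 mm (its y) by 4 mm thick, fixed flat on the wooden sample board (420 x 180 mm, 10 mm thick), so its top is 14 mm above the table. The pads stand in a straight row, centres 70 mm apart; which number stands where varies. Origin: centre of its underside; z up.
- pad2: One of four identical white pads, 44 mm (its x, along the row) by 150 mm (its y) by 4 mm thick, fixed flat on the wooden sample board (420 x 180 mm, 10 mm thick), so its top is 14 mm above the table. The pads stand in a straight row, centres 70 mm apart; which number stands where varies. Origin: centre of its underside; z up.
- pad3: One of four identical white pads, 44 mm (its x, along the row) by 150 mm (its y) by 4 mm thick, fixed flat on the wooden sample board (420 x 180 mm, 10 mm thick), so its top is 14 mm above the table. The pads stand in a straight row, centres 70 mm apart; which number stands where varies. Origin: centre of its underside; z up.
- pin: Upright steel pin with a round head, 20 mm across, 45 mm tall, fixed on the sample board at one end of the row of pads (either end, it varies), in line with the pads' centres, 80 mm from the nearest. At the row's other end is a flat dark steel strip, 90 x 16 x 8 mm. Origin: centre of its foot, 10 mm above the table; z up.
- oil_bottle: Small white bottle with a black cap, 28 mm across and 60 mm tall, standing loose about the middle of the grey mat among the mouldings. It is not to be knocked over. Origin: centre of its underside; z up.
There are look-alikes about, which are no part of the job. What is shaped like the medium but green or orange is not meant.

How it is judged:
By the outcome, as a careful person would: the job done as asked, in the order asked, and still so for the second after the job is handed in, with the robot touching nothing.
It also fails if it takes over 99 s, if anything falls off the work surface, if the arm or the gripper's body presses on something with over 40 N, if the wrist force passes 120 N, or if a joint passes its speed limit or range.

## Working session

There is one attempt and no reset: what is moved stays moved. The work goes in short steps, Python scripts to look and compute and a tool call to move; the robot and the scene stay as the last step left them, time stands still between calls to the robot, and variables do not carry over. Pictures are saved under pics/ and viewed, at most 14 in all, crops included, and the job is handed in when it is done.

Besides the shell and the picture viewer there is one more tool, called after "Call:" by a JSON object that holds its "fn" and its "kwargs", one argument or row to a line. jog_arm: Moves the arm, as the interface text tells. Shift numbers are shares of 0.2 m and turn numbers shares of 90 degrees, none past 1 either way. Its arguments: {"type":"object","properties":{"motion":{"type":"array","items":{"type":"number"}},"newtons":{"type":"number"}},"required":["motion"]}

```bash
mkdir -p pics
python3 - <<'E'
from workcell import env, read_camera, get_calibration
import cv2
for n in("top","side"):
    cv2.imwrite(f"pics/{n}0.png",read_camera(n)[:,:,::-1])
    c=get_calibration(n);print(n,c)
print(env.get_state())
E
```

```text
top {'fx': 347.85926411417, 'fy': 347.85926411417, 'cx': 261.5130961301451, 'cy': 189.55718386554574, 'world_from_camera': array([[-0.09829178, -0.96854304,  0.22861126,  0.30456086],
       [-0.99513652,  0.09715777, -0.01623829, -0.08064865],
       [-0.00648387, -0.22909551, -0.97338235,  0.95561201],
       [ 0.        ,  0.        ,  0.        ,  1.        ]])}
side {'fx': 380.8614565906302, 'fy': 380.8614565906302, 'cx': 259.2373072582526, 'cy': 194.10530633686773, 'world_from_camera': array([[-0.90573329, -0.22977884,  0.35615853,  0.11033083],
       [-0.42343242,  0.45333317, -0.78434305,  0.74463736],
       [ 0.01876696, -0.86121468, -0.50789475,  0.58108922],
       [ 0.        ,  0.        ,  0.        ,  1.        ]])}
{'clock': 0.1, 'joint_pos': array([-1.29957927e+00,  3.13888596e-01,  4.50707780e-02,  1.30355600e+00,
        1.35721249e-05,  1.43120371e+00]), 'qvel': array([ 9.29855054e-05, -6.24112350e-04,  1.46012574e-03,  1.25328143e-04,
        8.07888392e-04,  8.81964828e-04]), 'tau': array([ 2.93162695e-03, -4.81728351e+01,  2.99241865e+01,  1.28842023e-02,
       -1.16673582e-04,  1.74825453e-05]), 'tcp_pos': array([ 0.22949036, -0.52666919,  0.19361002]), 'orientation': array([-7.87486237e-04,  9.78978189e-01,  2.03963436e-01, -4.51003905e-05]), 'wrist_force': array([-0.26520035, -0.98715486,  0.35118334]), 'ft_torque': array([ 0.07141272, -0.03642914,  0.01876248]), 'grip_force': 0.0, 'finger_gap': 0.08536511830072303}
```

View pics/top0.png

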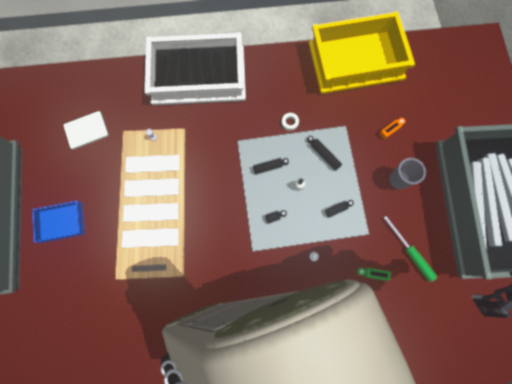

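View pics/side0.png

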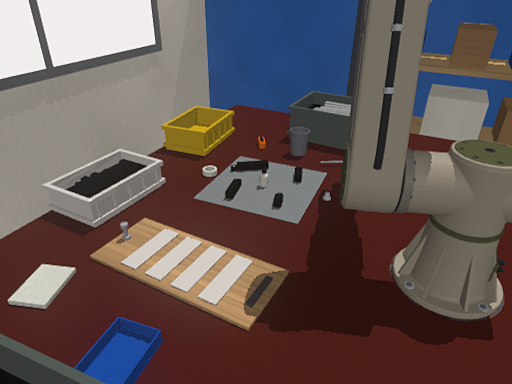

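The shapes that could be taken for the mouldings (top picture) are:
- Black on the mat: (275,216) is short, (339,209) medium, (270,166) long and (325,153) longest.
- Look-alikes, which I reject: green at (376,274) and orange at (393,127). The dark strip at (150,268) isn't one either.

The bottle is at (300,184). The pin is at (151,134), so the pad at (152,163) takes the short and the pad at (150,238) takes the longest.

```bash
cat > h.py <<'E'
import numpy as np, cv2
from workcell import env, read_camera, get_calibration
def toworld(c,uv,z):
    uv=np.asarray(uv,float).reshape(-1,2); T=c["world_from_camera"]
    d=np.c_[(uv[:,0]-c["cx"])/c["fx"],(uv[:,1]-c["cy"])/c["fy"],np.ones(len(uv))]@T[:3,:3].T
    return (T[:3,3]+d*((z-T[2,3])/d[:,2])[:,None])[:,:2]
def topix(c,P):
    T=c["world_from_camera"]; p=(np.asarray(P,float)-T[:3,3])@T[:3,:3]
    return np.c_[c["fx"]*p[:,0]/p[:,2]+c["cx"],c["fy"]*p[:,1]/p[:,2]+c["cy"]]
E
python3 - <<'E'
from h import *
c=get_calibration("top"); im=cv2.imread("pics/top0.png")
g=cv2.cvtColor(im,cv2.COLOR_BGR2GRAY)
m=(g<75).astype(np.uint8); roi=np.zeros_like(m); cv2.fillConvexPoly(roi,np.array([[241,142],[346,130],[365,234],[253,246]]),1)
n,l,s,ce=cv2.connectedComponentsWithStats(m*roi)
for i in range(1,n):
    if s[i,4]<20: continue
    p=np.argwhere(l==i)[:,::-1]; w=toworld(c,p,.016)
    r=cv2.minAreaRect((w*1000).astype(np.float32)); 
    e=np.linalg.svd(w-w.mean(0),full_matrices=False)[2][0]
    print("dark",ce[i].round(),s[i,4],np.round(r[0]),np.round(r[1]),"axis deg",np.degrees(np.arctan2(e[1],e[0])).round(1))
hsv=cv2.cvtColor(im,cv2.COLOR_BGR2HSV)
m=((hsv[...,1]<40)&(hsv[...,2]>200)).astype(np.uint8); m[:,:118]=0;m[:,185:]=0;m[:148]=0;m[255:]=0
n,l,s,ce=cv2.connectedComponentsWithStats(m)
for i in range(1,n):
    if s[i,4]<50: continue
    w=toworld(c,np.argwhere(l==i)[:,::-1],.014); e=np.linalg.svd(w-w.mean(0),full_matrices=False)[2][0]
    r=cv2.minAreaRect((w*1000).astype(np.float32)); 
    print("pad",ce[i].round(),np.round(r[0]),np.round(r[1]),"axis deg",np.degrees(np.arctan2(e[1],e[0])).round(1),(w.mean(0)*1000).round(1))
print("bottle",toworld(c,[300,184],.05),"pin",toworld(c,[151,134],.05))
cv2.imwrite("pics/crop0.png",cv2.resize(im[125:255,235:370],None,fx=4,fy=4,interpolation=cv2.INTER_CUBIC))
w=get_calibration("wrist");print(w); s=env.get_state();print(s["tcp_pos"])
E
```

```text
dark [325. 154.] 291 [ 616. -283.] [113.  23.] axis deg -143.5
dark [268. 166.] 203 [ 593. -122.] [21. 84.] axis deg 100.5
dark [336. 209.] 143 [ 452. -296.] [18. 64.] axis deg -71.8
dark [273. 217.] 88 [ 447. -121.] [18. 40.] axis deg 102.7
pad [152. 163.] [633. 205.] [153.  47.] axis deg 86.8 [632.8 205.3]
pad [151. 187.] [563. 210.] [151.  48.] axis deg 86.9 [563.2 209.7]
pad [150. 212.] [494. 213.] [152.  48.] axis deg 86.8 [493.5 213.2]
pad [150. 237.] [424. 217.] [152.  47.] axis deg 87.0 [423.7 216.7]
bottle [[ 0.52219108 -0.1999968 ]] pin [[0.70617217 0.19488538]]
{'fx': 341.25951619399734, 'fy': 341.25951619399734, 'cx': 252.35054367477832, 'cy': 193.0437952553338, 'world_from_camera': array([[ 0.39764911, -0.87172402, -0.28630825,  0.30314153],
       [-0.91753527, -0.37849143, -0.12195603, -0.49528274],
       [-0.00205322,  0.31119362, -0.95034431,  0.37505252],
       [ 0.        ,  0.        ,  0.        ,  1.        ]])}
[ 0.22949036 -0.52666919  0.19361002]
```

View pics/crop0.png

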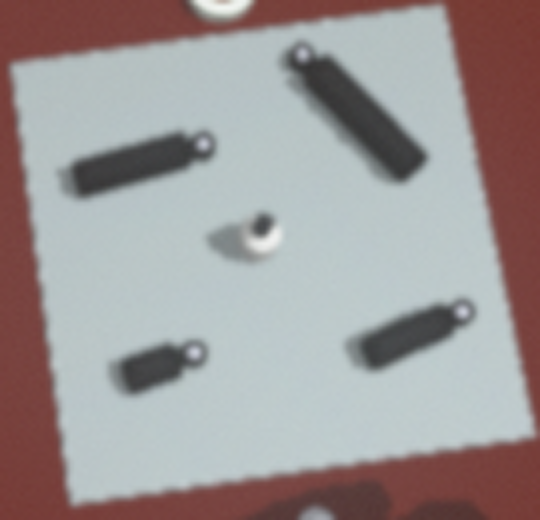

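The crop confirms four black mouldings on the mat, in four different lengths, each with a ring at the tongue end. The bottle stands in the middle at crop (262,230). I'll move the wrist camera over the mat for a finer look.

Call:
{"fn": "jog_arm", "kwargs": {
  "motion": [0.99,-0.46,0,0,0,-0.85,0.6,0.99,-0.46,0,0,0,-0.85,0.6,0.99,-0.46,0,0,0,-0.85,0.6,0.99,-0.46,0,0,0,-0.85,0.6,0.99,-0.46,0,0,0,-0.85,0.6,0.99,-0.46,0,0,0,-0.85,0.6,0.99,-0.46,0,0,0,-0.85,0.6,0.99,-0.46,0,0,0,-0.85,0.6,0.99,-0.46,0,0,0,-0.85,0.6,0.99,-0.46,0,0,0,-0.85,0.6]
}}

```text
clock: 1.35
tcp_pos: [0.3743, -0.3638, 0.1943]
orientation: [-0.0, 0.643, 0.766, -0.0]
wrist_force: [-0.2, 0.1, -0.2]
finger_gap: 0.0511
grip_force: 0.0
```

```bash
cat >> h.py <<'E'
from scipy.spatial.transform import Rotation as R
def plan(*targets):
    """rows from the present pose to (x,y,z,psi deg) with the tool pointing down"""
    s=env.get_state(); q=s["orientation"]; Rt=R.from_quat(np.r_[q[1:],q[0]]); p=s["tcp_pos"]
    for t in targets:
        d=Rt.inv().apply(np.array(t[:3])-p)/.2
        a=np.radians(t[3]); best=None
        G=R.from_matrix(np.array([[np.cos(a),np.sin(a),0],[np.sin(a),-np.cos(a),0],[0,0,-1]]))
        print(t,"->",d.round(3),((Rt.inv()*G).as_rotvec()/(np.pi/2)).round(3))
def where():
    s=env.get_state(); print(s["clock"].round(2),s["tcp_pos"].round(4),"gap",s["finger_gap"].round(4),"grip",round(float(s["grip_force"]),1),"j",s["joint_pos"].round(2))
E
python3 -c "
from h import *
where();plan((.52,-.2,.2,100),(.5,-.2,.2,100))"
```

```text
Traceback (most recent call last):
  File "h.py", line 20, in where
    s=env.get_state(); print(s["clock"].round(2),s["tcp_pos"].round(4),"gap",s["finger_gap"].round(4),"grip",round(float(s["grip_force"]),1),"j",s["joint_pos"].round(2))
                             ^^^^^^^^^^^^^^^^
AttributeError: 'float' object has no attribute 'round'
```

Call:
{"fn": "jog_arm", "kwargs": {
  "motion": [0.69,0.81,0,0,0,0,0.6,0.69,0.81,0,0,0,0,0.6,0.69,0.81,0,0,0,0,0.6,0.69,0.81,0,0,0,0,0.6,0.69,0.81,0,0,0,0,0.6,0.69,0.81,0,0,0,0,0.6]
}}

```text
clock: 2.1
tcp_pos: [0.5095, -0.2001, 0.1943]
orientation: [-0.0, 0.643, 0.766, -0.0]
wrist_force: [0.6, 0.1, 0.5]
finger_gap: 0.0511
grip_force: 0.0
```

```bash
sed -i 's/s\["clock"\].round(2)/round(s["clock"],2)/; s/s\["finger_gap"\].round(4)/round(s["finger_gap"],4)/' h.py
python3 - <<'E'
from h import *
import pickle
where(); c=get_calibration("wrist"); im=read_camera("wrist")[:,:,::-1].copy()
pickle.dump((c,im),open("w1.pkl","wb")); cv2.imwrite("pics/w1.png",im)
E
```

```text
2.1 [ 0.5095 -0.2001  0.1943] gap 0.0511 grip 0.0 j [-0.52  0.26 -0.03  1.28 -0.    0.88]
```

View pics/w1.png

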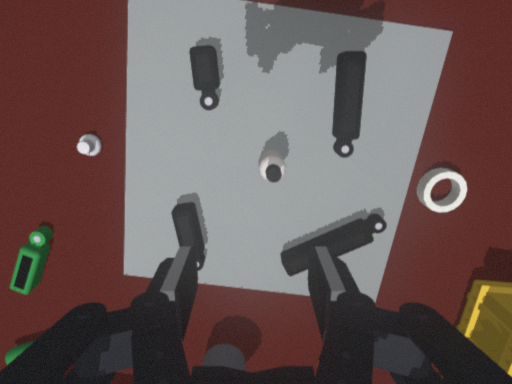

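The wrist picture shows short at (205,75), long at (348,105), medium at (190,235) behind a finger, longest at (335,245) and the bottle at (272,168). I'll fit the known shape to the short and long silhouettes.

```bash
cat >> h.py <<'E'
from scipy.optimize import minimize
def sil(c,x,y,a,L,z0,shape,k=4):
    """silhouette of a moulding of length L standing at z0, at k times the picture's scale, blurred"""
    t=np.linspace(-np.pi/2,np.pi/2,13)
    body=np.array([[-L/2,-.012],[L/2-.02,-.012],[L/2-.02,.012],[-L/2,.012]])
    tong=np.r_[[[L/2-.021,-.009]],np.c_[L/2-.009+.009*np.cos(t),.009*np.sin(t)],[[L/2-.021,.009]]]
    m=np.zeros((shape[0]*k,shape[1]*k),np.float32); Rz=np.array([[np.cos(a),-np.sin(a)],[np.sin(a),np.cos(a)]])
    for poly,h in((body,.026),(tong,.016)):
        w=poly@Rz.T+[x,y]
        P=np.r_[np.c_[w,np.full(len(w),z0)],np.c_[w,np.full(len(w),z0+h)]]
        uv=(topix(c,P)+.5)*k-.5
        cv2.fillConvexPoly(m,cv2.convexHull(np.round(uv*16).astype(np.int32)),1.,shift=4)
    return cv2.resize(m,(shape[1],shape[0]),interpolation=cv2.INTER_AREA)
def fit(c,im,x,y,deg,L,z0=.003,thr=70,valid=None):
    g=cv2.GaussianBlur(cv2.cvtColor(im,cv2.COLOR_BGR2GRAY),(0,0),.6)
    near=cv2.dilate((sil(c,x,y,np.radians(deg),L,z0,g.shape,2)>0).astype(np.uint8),np.ones((25,25)))
    d=((g<thr)&(near>0)).astype(np.uint8)
    cs,h=cv2.findContours(d,cv2.RETR_EXTERNAL,cv2.CHAIN_APPROX_NONE)
    d[:]=0; cv2.drawContours(d,[max(cs,key=cv2.contourArea)],-1,1,-1)
    d=d.astype(np.float32); v=near if valid is None else near*valid
    f=lambda p:float((np.abs(cv2.GaussianBlur(sil(c,p[0]/1000,p[1]/1000,p[2]/100,L,z0,g.shape),(0,0),1)-cv2.GaussianBlur(d,(0,0),1))*v).sum())
    x0=np.array([x*1000,y*1000,np.radians(deg)*100]); best=None
    for _ in range(2):
        r=minimize(f,x0,method="Nelder-Mead",options=dict(initial_simplex=np.vstack([x0,x0+np.diag([8,8,10])]),xatol=.05,fatol=.05)); x0=r.x
    return r.x[0]/1000,r.x[1]/1000,np.degrees(r.x[2]/100),r.fun/d.sum()
E
python3 - <<'E'
from h import *
import pickle
c,im=pickle.load(open("w1.pkl","rb")); ct=get_calibration("top"); it=cv2.imread("pics/top0.png")
for n,x,y,a,L in(("short",.449,-.131,-77,.060),("long",.595,-.132,-80,.104),("medium",.455,-.306,-72,.082),("longest",.624,-.277,36.5,.126)):
    for nm,C,I,thr in(("wrist",c,im,55),("wrist",c,im,65),("top",ct,it,75),("top",ct,it,95)):
        r=fit(C,I,x,y,a,L,thr=thr); print(n,nm,thr,np.round(r,4))
# pads seen by wrist none; bottle by wrist cap
print(toworld(c,[273,172],.063))
plan((.449,-.131,.1,100))
E
```

```text
short wrist 55 [  0.5174  -0.2181 -61.0845   1.    ]
short wrist 65 [  0.4517  -0.1278 -74.8823   0.4284]
short top 75 [  0.4488  -0.126  -70.9868   1.5712]
short top 95 [  0.4448  -0.1167 -66.4741   0.8226]
long wrist 55 [  0.596   -0.1296 -75.9056   2.7583]
long wrist 65 [  0.5945  -0.13   -78.2536   0.265 ]
long top 75 [  0.5942  -0.1245 -68.2291   0.9758]
long top 95 [  0.5922  -0.1238 -73.6744   0.5448]
medium wrist 55 [  0.4676  -0.393  -64.6344   0.5939]
medium wrist 65 [  0.4544  -0.3077 -76.8256   0.3859]
medium top 75 [  0.456   -0.3027 -59.4782   1.0823]
medium top 95 [  0.4527  -0.2984 -65.7537   0.5172]
longest wrist 55 [ 0.6167 -0.3368 89.6944  0.9691]
longest wrist 65 [ 0.6211 -0.2836 36.9576  0.4061]
longest top 75 [ 0.6187 -0.2789 34.0947  0.6873]
longest top 95 [ 0.6197 -0.2798 32.1258  0.3783]
[[ 0.52906282 -0.19847451]]
(0.449, -0.131, 0.1, 100) -> [ 0.394 -0.237  0.472] [-0.     0.    -0.001]
```

Run:
```python
from h import *
import pickle
c,im=pickle.load(open("w1.pkl","rb")); o=cv2.resize(im,None,fx=1.5,fy=1.5,interpolation=cv2.INTER_CUBIC)
for n,x,y,a,L in(("short",.449,-.131,-77,.060),("long",.595,-.132,-80,.104),("longest",.624,-.277,36.5,.126)):
    for thr in(75,82,90):
        r=fit(c,im,x,y,a,L,thr=thr); print(n,thr,np.round(r,4))
    m=cv2.resize(sil(c,r[0],r[1],np.radians(r[2]),L,.003,im.shape[:2]),None,fx=1.5,fy=1.5)
    cv2.drawContours(o,cv2.findContours((m>.5).astype(np.uint8),0,1)[0],-1,(0,255,0),1)
cv2.imwrite("pics/w1o.png",cv2.resize(o[:450,230:],None,fx=1.3,fy=1.3))
```

```text
short 75 [  0.4506  -0.1276 -75.6686   0.1903]
short 82 [  0.4509  -0.1274 -75.8441   0.1526]
short 90 [  0.4501  -0.1272 -76.4662   0.1114]
long 75 [  0.5945  -0.1292 -78.6637   0.1667]
long 82 [  0.5945  -0.1292 -78.8396   0.1464]
long 90 [  0.5946  -0.1287 -78.5655   0.1203]
longest 75 [ 0.6204 -0.2833 36.9821  0.3221]
longest 82 [ 0.6208 -0.2828 36.8356  0.3023]
longest 90 [ 0.6199 -0.2825 37.1031  0.2739]
```

View pics/w1o.png

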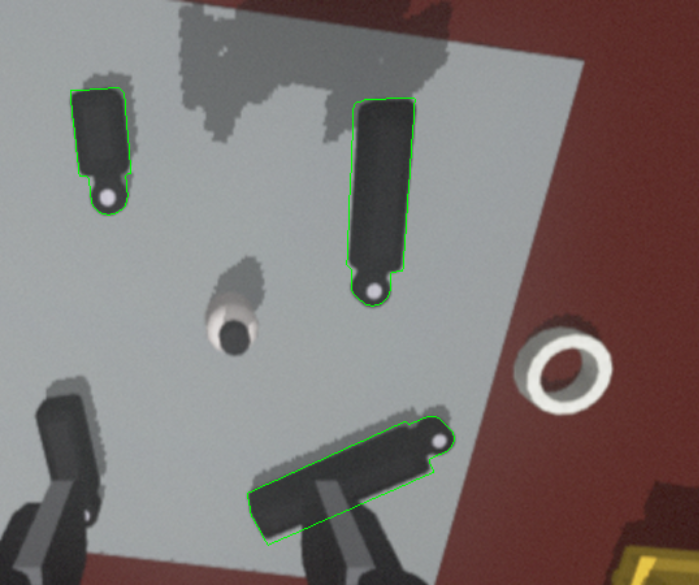

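The outlines fit well: short at (0.450,-0.127) on axis 104°, long at (0.5945,-0.129) on axis 101.3°. I'll grasp short first.

```bash
python3 -c "
from h import *
plan((.4503,-.1273,.06,103.8),(.4503,-.1273,.005,103.8))"
```

```text
(0.4503, -0.1273, 0.06, 103.8) -> [ 0.411 -0.227  0.672] [-0.     0.    -0.043]
(0.4503, -0.1273, 0.005, 103.8) -> [ 0.411 -0.227  0.947] [-0.     0.    -0.043]
```

Call:
{"fn": "jog_arm", "kwargs": {
  "motion": [0.411,-0.227,0.4,0,0,-0.043,0.6,0.411,-0.227,0.672,0,0,-0.043,0.6,0.411,-0.227,0.672,0,0,-0.043,0.6,0.411,-0.227,0.85,0,0,-0.043,0.6,0.411,-0.227,0.945,0,0,-0.043,0.6,0.411,-0.227,0.945,0,0,-0.043,0.6,0.411,-0.227,0.945,0,0,-0.043,0,0.411,-0.227,0.945,0,0,-0.043,0,0.411,-0.227,0.945,0,0,-0.043,0,0.411,-0.227,0.945,0,0,-0.043,0,0.411,-0.227,0.945,0,0,-0.043,0],
  "newtons": 40
}}

```text
clock: 3.52
tcp_pos: [0.4509, -0.1266, 0.0055]
orientation: [0.0, 0.616, 0.788, -0.0]
wrist_force: [0.2, 0.0, -0.5]
finger_gap: -0.0
grip_force: 0.0
```

The fingers closed on nothing, so I'll look.

Run:
```python
from h import *
where(); a=read_camera("wrist")[:,:,::-1]; b=read_camera("side")[:,:,::-1]
c=get_calibration("side"); u=topix(c,[[.451,-.127,.02]])[0].astype(int); print(u)
cv2.imwrite("pics/m1.png",np.vstack([cv2.resize(a[60:300,120:420],None,fx=1.2,fy=1.2),cv2.resize(b[u[1]-50:u[1]+50,u[0]-60:u[0]+60],(360,300))]))
```

```text
3.52 [ 0.4509 -0.1266  0.0055] gap -0.0 grip 0.0 j [-0.45  0.26 -0.53  0.78 -0.    0.88]
[276 197]
```

View pics/m1.png

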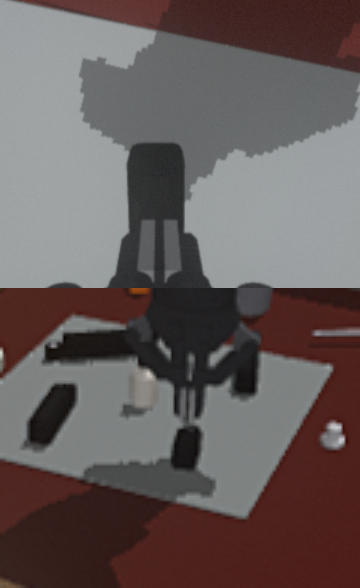

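Run:
```python
from h import *
c=get_calibration("wrist"); p=env.get_state()["tcp_pos"]
print("TCP pix",topix(c,[p,p+[0,0,.019],p+[0,0,.013]])," tip seen",[120+158/1.2,60+220/1.2])
print("body end", toworld(c,[251,181],.029), toworld(c,[120+127/1.2,60+147/1.2],.029),toworld(c,[120+185/1.2,60+147/1.2],.029))
a=np.radians(-76.2); e=np.array([np.cos(a),np.sin(a)]); print("expected end",np.array([.4503,-.1273])-.03*e)
print(p,env.get_state()["wrist_force"])
```

```text
TCP pix [[252.18871523 226.33301103]
 [252.16513495 240.94584231]
 [252.17307911 236.02280417]]  tip seen [251.66666666666669, 243.33333333333334]
body end [[ 0.44221292 -0.09367162]] [[ 0.43061605 -0.09729702]] [[ 0.45323076 -0.09173688]]
expected end [ 0.443144   -0.09816597]
[ 0.45087655 -0.12660742  0.00542239] [-0.04108275 -0.39730927 -0.13052189]
```

Run:
```python
from h import *
a=read_camera("wrist")[:,:,::-1]; b=read_camera("side")[:,:,::-1]; p=env.get_state()["tcp_pos"]
np.save("A.npy",np.hstack([cv2.resize(a[160:360,150:350],(400,400),interpolation=2),cv2.resize(b[145:225,235:315],(400,400),interpolation=2)]))
print(topix(get_calibration("side"),[p,p+[0,0,.02],p+[0,0,.04]]))
```

```text
[[276.48466479 201.95789511]
 [276.7773854  195.99553869]
 [277.07562916 189.92068235]]
```

Call:
{"fn": "jog_arm", "kwargs": {
  "motion": [0,0,0,0,0,0,0.6,0,0,0,0,0,0,0.6,0,0,0,0,0,0,0.6,0,0,0,0,0,0,0.6]
}}

```text
clock: 4.22
tcp_pos: [0.4509, -0.1267, 0.0054]
orientation: [0.0, 0.616, 0.787, -0.0]
wrist_force: [-0.4, 0.3, -0.9]
finger_gap: 0.0511
grip_force: 0.0
```

Run:
```python
from h import *
where();a=read_camera("wrist")[:,:,::-1]; b=read_camera("side")[:,:,::-1]
B=np.hstack([cv2.resize(a[160:360,150:350],(400,400),interpolation=2),cv2.resize(b[145:225,235:315],(400,400),interpolation=2)])
cv2.imwrite("pics/m2.png",cv2.resize(np.vstack([np.load("A.npy"),B]),(600,600)))
```

```text
4.22 [ 0.4509 -0.1267  0.0054] gap 0.0511 grip 0.0 j [-0.45  0.26 -0.53  0.78 -0.    0.88]
```

View pics/m2.png

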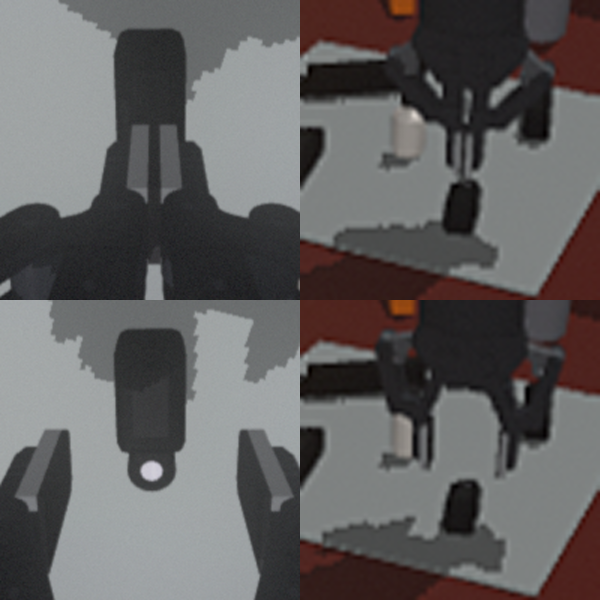

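The fingers are clearly above the piece: in the side view their tips hang over it, higher than the reported TCP. I'll check the scale by fitting the piece with its height left free.

Run:
```python
from h import *
import pickle
c=get_calibration("wrist"); im=read_camera("wrist")[:,:,::-1].copy(); pickle.dump((c,im),open("w2.pkl","wb"))
for z in(-.045,-.03,-.015,.003,.015):
    print(z,np.round(fit(c,im,.4503,-.1273,-76,.06,z0=z,thr=85),4))
c,im=pickle.load(open("w1.pkl","rb"))
for z in(-.045,-.03,-.015,.003,.015):
    print(z,np.round(fit(c,im,.5945,-.129,-78.6,.104,z0=z,thr=90),4))
```

```text
-0.045 [  0.455   -0.142  -65.6318   0.2197]
-0.03 [  0.4521  -0.1381 -75.334    0.167 ]
-0.015 [  0.4512  -0.134  -75.2113   0.1307]
0.003 [  0.4502  -0.1289 -76.1957   0.0765]
0.015 [  0.4501  -0.1253 -74.9471   0.2396]
-0.045 [  0.6074  -0.1234 -79.1845   0.1174]
-0.03 [  0.6037  -0.1253 -79.4924   0.0907]
-0.015 [  0.5997  -0.1274 -79.2873   0.0914]
0.003 [  0.5947  -0.1287 -78.5919   0.1206]
0.015 [  0.5917  -0.13   -77.8121   0.1911]
```

Both cameras agree that the real fingertips sit about 33 mm behind the stated TCP. I'll lower in guarded steps and watch the force.

Call:
{"fn": "jog_arm", "kwargs": {
  "motion": [0,0,0.05,0,0,0,0.6,0,0,0.1,0,0,0,0.6,0,0,0.12,0,0,0,0.6,0,0,0.12,0,0,0,0.6]
}}

```text
clock: 4.88
tcp_pos: [0.4503, -0.1264, -0.0192]
orientation: [-0.001, 0.616, 0.787, -0.0]
wrist_force: [0.9, -0.1, 0.0]
finger_gap: 0.0511
grip_force: 0.0
```

Run:
```python
from h import *
where();a=read_camera("wrist")[:,:,::-1]; b=read_camera("side")[:,:,::-1]
B=np.hstack([cv2.resize(a[130:350,140:360],(400,400),interpolation=2),cv2.resize(b[145:225,235:315],(400,400),interpolation=2)])
cv2.imwrite("pics/m3.png",B)
```

```text
4.88 [ 0.4503 -0.1264 -0.0192] gap 0.0511 grip 0.0 j [-0.45  0.29 -0.56  0.72 -0.    0.88]
```

View pics/m3.png

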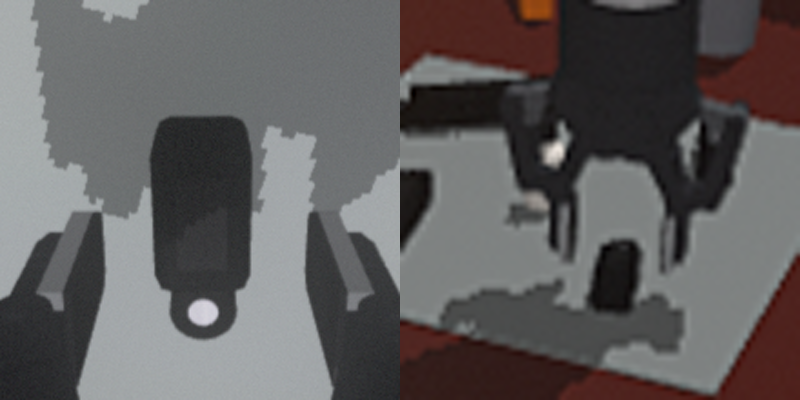

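Call:
{"fn": "jog_arm", "kwargs": {
  "motion": [-0.01,0,0.03,0,0,0,0.6,-0.01,0,0.058,0,0,0,0.6,-0.01,0,0.058,0,0,0,0.6,-0.01,0,0.058,0,0,0,0,-0.01,0,0.058,0,0,0,0,-0.01,0,0.058,0,0,0,0,-0.01,0,0.058,0,0,0,0],
  "newtons": 40
}}

```text
clock: 5.85
tcp_pos: [0.4516, -0.1287, -0.03]
orientation: [0.0, 0.616, 0.788, 0.0]
wrist_force: [0.7, 0.2, 1.9]
finger_gap: 0.0235
grip_force: 39.9
```

Gripped, with a gap of 23.5 mm. I'll lift and carry it towards the board.

Call:
{"fn": "jog_arm", "kwargs": {
  "motion": [0,0,-0.25,0,0,0,0,0,0,-0.5,0,0,0,0,0.3,0.25,-0.65,0,0,0.1,0,0.7,0.64,-0.65,0,0,0.19,0,0.7,0.64,-0.65,0,0,0.19,0,0.7,0.64,-0.65,0,0,0.19,0,0.7,0.64,-0.65,0,0,0.19,0]
}}

```text
clock: 6.72
tcp_pos: [0.5414, 0.0384, 0.0992]
orientation: [-0.0, 0.726, 0.688, -0.001]
wrist_force: [-0.5, -0.4, -0.9]
finger_gap: 0.023
grip_force: 39.7
```

```bash
python3 -c "
from h import *
where();plan((.633,.205,.1,87),(.633,.205,-.018,87),(.56,.15,.15,87))"
```

```text
6.72 [0.5414 0.0384 0.0992] gap 0.023 grip 39.7 j [-0.08  0.3  -0.21  1.06 -0.    1.55]
(0.633, 0.205, 0.1, 87) -> [ 0.856  0.412 -0.005] [-0.001  0.    -0.001]
(0.633, 0.205, -0.018, 87) -> [0.857 0.413 0.585] [-0.001  0.    -0.001]
(0.56, 0.15, 0.15, 87) -> [ 0.562  0.062 -0.254] [-0.001  0.    -0.001]
```

Call:
{"fn": "jog_arm", "kwargs": {
  "motion": [0.56,0.06,-0.25,0,0,0,0,0.56,0.06,-0.25,0,0,0,0,0.56,0.06,-0.25,0,0,0,0,0.56,0.06,-0.25,0,0,0,0]
}}

```text
clock: 7.22
tcp_pos: [0.5593, 0.1476, 0.1491]
orientation: [-0.0, 0.727, 0.687, -0.001]
wrist_force: [1.1, -0.1, -0.4]
finger_gap: 0.0235
grip_force: 39.7
```

Run:
```python
from h import *
import pickle
where(); c=get_calibration("wrist"); im=read_camera("wrist")[:,:,::-1].copy(); pickle.dump((c,im),open("w3.pkl","wb"))
cv2.imwrite("pics/w3.png",im)
hsv=cv2.cvtColor(im,cv2.COLOR_BGR2HSV); m=((hsv[...,1]<35)&(hsv[...,2]>150)).astype(np.uint8)
n,l,s,ce=cv2.connectedComponentsWithStats(m)
for i in range(1,n):
    if s[i,4]<1500: continue
    w=toworld(c,np.argwhere(l==i)[:,::-1],.014); r=cv2.minAreaRect((w*1000).astype(np.float32))
    print(ce[i].round(),s[i],np.round(r[0],1),np.round(r[1],1),round(r[2],2))
```

```text
7.22 [0.5593 0.1476 0.1491] gap 0.0235 grip 39.7 j [ 0.12  0.34 -0.03  1.2  -0.    1.75]
[97. 92.] [  60    7   72  175 8572] [424.9 218.7] [150.   43.9] 86.66
[176.  92.] [ 144    7   61  175 8584] [495.1 214.6] [150.  44.] 86.62
[255.  93.] [ 229    7   52  175 8475] [565.  210.5] [150.   43.7] 86.77
[334.  93.] [ 305    7   62  175 8541] [634.9 206.4] [149.8  44.1] 86.61
```

View pics/w3.png

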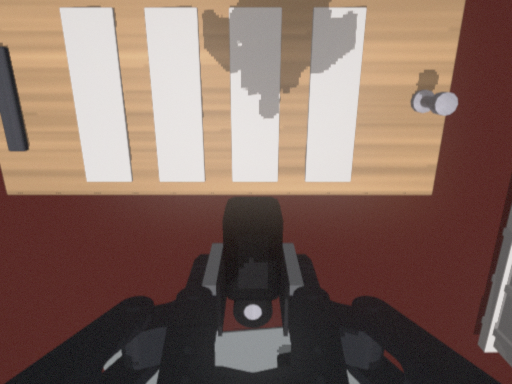

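Pads measured cleanly at 150 x 44 mm. The pin is at (435,102), next to the pad at (334,93). I'll check where the piece sits in the hand.

Run:
```python
from h import *
import pickle
c,im=pickle.load(open("w3.pkl","rb")); p=env.get_state()["tcp_pos"]
ex=np.array([np.cos(np.radians(86.7)),np.sin(np.radians(86.7))])
zt=p[2]+.033+.026
e=toworld(c,[[252,198]],zt); print("body end from tcp (want .030):",(e-p[:2])@ex)
h=toworld(c,[[253,312]],p[2]+.033+.016); print("hole from tcp (want -.021):",(h-p[:2])@ex, "side",(h-p[:2])@[ex[1],-ex[0]])
plan((.6349,.2064,.06,86.65),(.6349,.2064,-.018,86.65))
```

```text
body end from tcp (want .030): [0.03797864]
hole from tcp (want -.021): [-0.02116904] side [0.00068786]
(0.6349, 0.2064, 0.06, 86.65) -> [0.318 0.362 0.443] [-0.001  0.001  0.   ]
(0.6349, 0.2064, -0.018, 86.65) -> [0.318 0.363 0.833] [-0.001  0.001  0.   ]
```

The piece is centred in the hand: end and hole agree to about 0.5 mm. I'll place it.

Call:
{"fn": "jog_arm", "kwargs": {
  "motion": [0.318,0.362,0.3,0,0,0,0,0.318,0.362,0.5,0,0,0,0,0.318,0.362,0.7,0,0,0,0,0.318,0.362,0.8,0,0,0,0,0.318,0.362,0.833,0,0,0,0,0.318,0.362,0.833,0,0,0,0,0.318,0.362,0.833,0,0,0,0,0.318,0.362,0.833,0,0,0,0.5,0.318,0.362,0.833,0,0,0,0.5,0.318,0.362,0.833,0,0,0,0.5,0.318,0.362,0.7,0,0,0,0.5,0.318,0.362,0.4,0,0,0,0.6]
}}

```text
clock: 8.78
tcp_pos: [0.6331, 0.2082, 0.0671]
orientation: [-0.002, 0.726, 0.687, -0.003]
wrist_force: [1.2, 0.6, -0.6]
finger_gap: 0.0511
grip_force: 0.0
```

```bash
python3 -c "
from h import *
where();plan((.565,.03,.12,101.4),(.5945,-.129,.1,101.4))"
```

```text
8.78 [0.6331 0.2082 0.0671] gap 0.0511 grip 0.0 j [ 0.2   0.55  0.1   1.12 -0.    1.82]
(0.565, 0.03, 0.12, 101.4) -> [-0.909 -0.293 -0.26 ] [-0.005  0.001 -0.162]
(0.5945, -0.129, 0.1, 101.4) -> [-1.695 -0.1   -0.16 ] [-0.005  0.001 -0.162]
```

Call:
{"fn": "jog_arm", "kwargs": {
  "motion": [0,0,-0.26,0,0,0,0.6,-0.9,-0.29,-0.26,0,0,-0.162,0.6,-0.9,-0.29,-0.26,0,0,-0.162,0.6,-0.9,-0.29,-0.26,0,0,-0.162,0.6,-0.9,-0.29,-0.26,0,0,-0.162,0.6,-0.9,-0.29,-0.26,0,0,-0.162,0.6]
}}

```text
clock: 9.52
tcp_pos: [0.5684, 0.0321, 0.1222]
orientation: [0.0, 0.634, 0.773, 0.0]
wrist_force: [-0.6, 0.2, 0.1]
finger_gap: 0.0515
grip_force: 0.0
```

```bash
python3 -c "
from h import *
where();plan((.5945,-.129,.1,101.4),(.5945,-.129,-.030,101.4))"
```

```text
9.53 [0.5684 0.0321 0.1222] gap 0.0515 grip 0.0 j [-0.08  0.33 -0.11  1.13  0.    1.29]
(0.5945, -0.129, 0.1, 101.4) -> [-0.815 -0.03   0.111] [ 0.001 -0.    -0.001]
(0.5945, -0.129, -0.03, 101.4) -> [-0.815 -0.031  0.761] [ 0.001 -0.    -0.001]
```

Call:
{"fn": "jog_arm", "kwargs": {
  "motion": [-0.815,-0.03,0.1,0,0,0,0.6,-0.815,-0.03,0.1,0,0,0,0.6,-0.815,-0.03,0.2,0,0,0,0.6,-0.815,-0.03,0.4,0,0,0,0.6,-0.815,-0.03,0.6,0,0,0,0.6,-0.815,-0.03,0.72,0,0,0,0.6,-0.815,-0.03,0.76,0,0,0,0.6,-0.815,-0.03,0.76,0,0,0,0.6,-0.815,-0.03,0.76,0,0,0,0,-0.815,-0.03,0.76,0,0,0,0,-0.815,-0.03,0.76,0,0,0,0,-0.815,-0.03,0.76,0,0,0,0]
}}

```text
clock: 11.02
tcp_pos: [0.5958, -0.1291, -0.0286]
orientation: [0.001, 0.633, 0.774, 0.001]
wrist_force: [0.1, 1.5, 5.8]
finger_gap: 0.0234
grip_force: 40.7
```

```bash
python3 -c "
from h import *
where();plan((.53,.05,.1,86.7))"
```

```text
11.03 [ 0.5958 -0.1291 -0.0286] gap 0.0234 grip 40.7 j [-0.35  0.53 -0.2   0.84  0.    1.03]
(0.53, 0.05, 0.1, 86.7) -> [ 0.942 -0.144 -0.645] [0.002 0.001 0.163]
```

Call:
{"fn": "jog_arm", "kwargs": {
  "motion": [0,0,-0.25,0,0,0,0,0,0,-0.5,0,0,0,0,0.3,-0.05,-0.65,0,0,0.05,0,0.94,-0.14,-0.65,0,0,0.163,0,0.94,-0.14,-0.65,0,0,0.163,0,0.94,-0.14,-0.65,0,0,0.163,0,0.94,-0.14,-0.65,0,0,0.163,0,0.94,-0.14,-0.65,0,0,0.163,0]
}}

```text
clock: 12.02
tcp_pos: [0.5305, 0.0488, 0.0997]
orientation: [0.0, 0.728, 0.686, -0.0]
wrist_force: [1.0, 0.2, -1.5]
finger_gap: 0.0229
grip_force: 39.9
```

Run:
```python
from h import *
where();p=env.get_state()["tcp_pos"]; c=get_calibration("wrist"); im=read_camera("wrist")[:,:,::-1]
cv2.imwrite("pics/w4.png",im)
ex=np.array([np.cos(np.radians(86.7)),np.sin(np.radians(86.7))]); ey=np.array([ex[1],-ex[0]])
# expected pixel of front bottom edge and hole if centred
P=lambda a,z:np.r_[p[:2]+a*ex,p[2]+z]
print("expect end row",topix(c,[P(.052,.032),P(.052,.058)]),"hole",topix(c,[P(-.043,.048)]))
g=cv2.cvtColor(im,cv2.COLOR_BGR2GRAY); print(g[60:230:4,248:256].mean(1).round())
plan((.4951,.2146,.06,86.65),(.4951,.2146,-.017,86.65))
```

```text
12.03 [0.5305 0.0488 0.0997] gap 0.0229 grip 39.9 j [-0.06  0.28 -0.24  1.05 -0.    1.57]
expect end row [[251.62551825 147.37808189]
 [251.49445348 160.36735572]] hole [[252.27863049 348.3653617 ]]
[116. 118. 121. 122. 124. 124. 117. 103.  56.  54.  52.  50.  51.  50.
  48.  52.  52.  51.  51.  50.  50.  56.  59.  25.  23.  24.  21.  21.
  21.  21.  21.  27.  28.  27.  26.  26.  24.  24.  26.  23.  27.  28.
  26.]
(0.4951, 0.2146, 0.06, 86.65) -> [ 0.818 -0.226  0.198] [ 0.  0. -0.]
(0.4951, 0.2146, -0.017, 86.65) -> [ 0.818 -0.226  0.583] [ 0.  0. -0.]
```

View pics/w4.png

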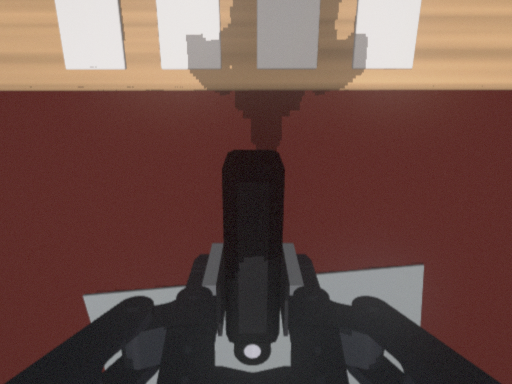

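The long sits in the hand with its end at row 150 and its hole at (252,351), about 1 mm back. I'll compensate for that and place it on the third pad.

Call:
{"fn": "jog_arm", "kwargs": {
  "motion": [0.823,-0.226,0,0,0,0,0,0.823,-0.226,0,0,0,0,0,0.823,-0.226,0.2,0,0,0,0,0.823,-0.226,0.45,0,0,0,0,0.823,-0.226,0.55,0,0,0,0,0.823,-0.226,0.583,0,0,0,0,0.823,-0.226,0.583,0,0,0,0,0.823,-0.226,0.583,0,0,0,0.5,0.823,-0.226,0.583,0,0,0,0.5,0.823,-0.226,0.583,0,0,0,0.5,0.823,-0.226,0.4,0,0,0,0.5,0.823,-0.226,0,0,0,0,0.6]
}}

```text
clock: 13.58
tcp_pos: [0.492, 0.2163, 0.0812]
orientation: [-0.001, 0.727, 0.687, -0.002]
wrist_force: [0.7, -0.6, 0.4]
finger_gap: 0.0512
grip_force: 0.0
```

Run:
```python
from h import *
where();plan((.49,.04,.15,86.7))
```

```text
13.57 [0.492  0.2163 0.0812] gap 0.0512 grip 0.0 j [ 0.26  0.31 -0.25  1.02 -0.    1.89]
(0.49, 0.04, 0.15, 86.7) -> [-0.881  0.039 -0.342] [-0.003  0.001  0.   ]
```

Call:
{"fn": "jog_arm", "kwargs": {
  "motion": [-0.99,0.1,-0.4,0,0,0,0.6,-0.99,0.1,-0.4,0,0,-0.14,0.6,-0.99,0.1,-0.4,0,0,-0.14,0.6,-0.99,0.1,-0.4,0,0,-0.14,0.6,-0.99,0.1,-0.4,0,0,-0.14,0.6,-0.99,0.1,-0.4,0,0,-0.14,0.6]
}}

```text
clock: 14.32
tcp_pos: [0.5024, 0.0185, 0.162]
orientation: [-0.0, 0.647, 0.762, 0.0]
wrist_force: [-0.1, -0.1, -0.3]
finger_gap: 0.051
grip_force: 0.0
```

Call:
{"fn": "jog_arm", "kwargs": {
  "motion": [-0.99,0,0,0,0,0,0.6,-0.99,0,0,0,0,0,0.6,-0.99,0,0,0,0,0,0.6,-0.99,0,0,0,0,0,0.6,-0.99,0,0,0,0,0,0.6]
}}

```text
clock: 14.95
tcp_pos: [0.5345, -0.1764, 0.1613]
orientation: [-0.001, 0.647, 0.762, -0.0]
wrist_force: [-0.4, -0.2, 0.6]
finger_gap: 0.0513
grip_force: 0.0
```

Run:
```python
from h import *
where();plan((.53,-.34,.17,100))
```

```text
14.95 [ 0.5345 -0.1764  0.1613] gap 0.0513 grip 0.0 j [-0.46  0.3  -0.05  1.22  0.    0.95]
(0.53, -0.34, 0.17, 100) -> [-0.804 -0.155 -0.045] [-0.001 -0.001 -0.008]
```

Call:
{"fn": "jog_arm", "kwargs": {
  "motion": [-0.8,-0.16,-0.05,0,0,0,0.6,-0.8,-0.16,-0.05,0,0,0,0.6,-0.8,-0.16,-0.05,0,0,0,0.6,-0.8,-0.16,-0.05,0,0,0,0.6,-0.8,-0.16,-0.05,0,0,0,0.6,-0.8,-0.16,-0.05,0,0,0,0.6]
}}

```text
clock: 15.7
tcp_pos: [0.5295, -0.3379, 0.1724]
orientation: [-0.0, 0.646, 0.763, 0.0]
wrist_force: [-0.4, 0.1, 0.8]
finger_gap: 0.051
grip_force: 0.0
```

Run:
```python
from h import *
where(); c=get_calibration("wrist"); im=read_camera("wrist")[:,:,::-1].copy(); o=im.copy()
for n,x,y,a,L in(("medium",.4544,-.3077,-77,.082),("longest",.6205,-.2827,36.9,.126)):
    for thr in(75,90):
        r=fit(c,im,x,y,a,L,thr=thr); print(n,thr,np.round(r,4))
    m=sil(c,r[0],r[1],np.radians(r[2]),L,.003,im.shape[:2])
    cv2.drawContours(o,cv2.findContours((m>.5).astype(np.uint8),0,1)[0],-1,(0,255,0),1)
cv2.imwrite("pics/w5.png",o)
print("bottle?");plan((.4544,-.3077,.1,103),(.4544,-.3077,-.029,103))
```

```text
15.7 [ 0.5295 -0.3379  0.1724] gap 0.051 grip 0.0 j [-0.7   0.43  0.16  1.3   0.    0.71]
medium 75 [  0.455   -0.3045 -74.9363   0.3979]
medium 90 [  0.4556  -0.3036 -72.3468   0.1656]
longest 75 [ 0.6195 -0.2801 33.4065  0.5354]
longest 90 [ 0.6191 -0.2802 34.8315  0.1425]
bottle?
(0.4544, -0.3077, 0.1, 103) -> [ 0.212 -0.345  0.363] [-0.    -0.    -0.039]
(0.4544, -0.3077, -0.029, 103) -> [ 0.212 -0.345  1.008] [-0.    -0.    -0.039]
```

View pics/w5.png

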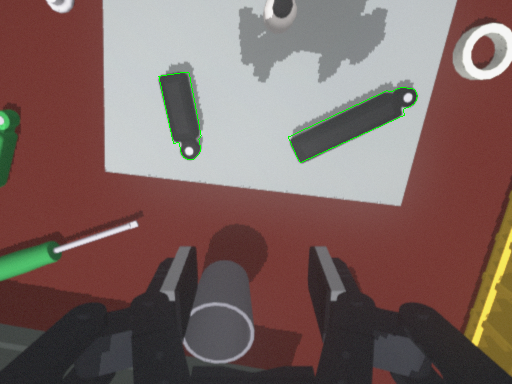

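Both outlines lie well on the pieces: medium at (0.4555,-0.304) on axis 107.3°, longest at (0.619,-0.280) on axis 34.9°. Medium is next.

Call:
{"fn": "jog_arm", "kwargs": {
  "motion": [0.228,-0.337,0.1,0,0,-0.086,0.6,0.228,-0.337,0.2,0,0,-0.086,0.6,0.228,-0.337,0.45,0,0,-0.086,0.6,0.228,-0.337,0.7,0,0,-0.086,0.6,0.228,-0.337,0.9,0,0,-0.086,0.6,0.228,-0.337,1.0,0,0,-0.086,0.6,0.228,-0.337,1.0,0,0,-0.086,0.6,0.228,-0.337,1.0,0,0,-0.086,0,0.228,-0.337,1.0,0,0,-0.086,0,0.228,-0.337,1.0,0,0,-0.086,0,0.228,-0.337,1.0,0,0,-0.086,0]
}}

```text
clock: 17.12
tcp_pos: [0.4564, -0.3071, -0.026]
orientation: [0.002, 0.594, 0.804, 0.0]
wrist_force: [0.1, 1.3, 6.2]
finger_gap: 0.0231
grip_force: 40.2
```

Run:
```python
from h import *
where();plan((.45,-.12,.1,86.7))
```

```text
17.12 [ 0.4564 -0.3071 -0.026 ] gap 0.0231 grip 40.2 j [-0.74  0.43 -0.36  0.77  0.    0.53]
(0.45, -0.12, 0.1, 86.7) -> [ 0.902  0.245 -0.632] [0.002 0.001 0.226]
```

Call:
{"fn": "jog_arm", "kwargs": {
  "motion": [0,0,-0.25,0,0,0,0,0,0,-0.5,0,0,0,0,0,0,-0.63,0,0,0.05,0,0.9,0.245,-0.63,0,0,0.226,0,0.9,0.245,-0.63,0,0,0.226,0,0.9,0.245,-0.63,0,0,0.226,0,0.9,0.245,-0.63,0,0,0.226,0,0.9,0.245,-0.63,0,0,0.226,0]
}}

```text
clock: 18.12
tcp_pos: [0.4497, -0.12, 0.0988]
orientation: [0.001, 0.727, 0.687, 0.0]
wrist_force: [0.2, -0.2, -0.5]
finger_gap: 0.023
grip_force: 39.3
```

Run:
```python
from h import *
where();plan((.54,.05,.1,86.65))
```

```text
18.12 [ 0.4497 -0.12    0.0988] gap 0.023 grip 39.3 j [-0.43  0.16 -0.4   1.01 -0.    1.19]
(0.54, 0.05, 0.1, 86.65) -> [ 0.874  0.403 -0.006] [0.001 0.001 0.001]
```

Call:
{"fn": "jog_arm", "kwargs": {
  "motion": [0.874,0.403,0,0,0,0,0,0.874,0.403,0,0,0,0,0,0.874,0.403,0,0,0,0,0,0.874,0.403,0,0,0,0,0,0.874,0.403,0,0,0,0,0]
}}

```text
clock: 18.75
tcp_pos: [0.5399, 0.049, 0.0978]
orientation: [-0.0, 0.727, 0.686, -0.001]
wrist_force: [0.3, -0.7, -1.0]
finger_gap: 0.0233
grip_force: 39.4
```

```bash
cat >> h.py <<'E'
def inhand(L,gz,psi=86.7):
    """compare seen eyelet and front end with where they would be if gripped centrally; gz: underside above TCP"""
    p=env.get_state()["tcp_pos"]; c=get_calibration("wrist"); im=read_camera("wrist")[:,:,::-1]
    e=np.array([np.cos(np.radians(psi)),np.sin(np.radians(psi))]); P=lambda a,z:np.r_[p[:2]+a*e,p[2]+z]
    g=cv2.cvtColor(im,cv2.COLOR_BGR2GRAY); er=topix(c,[P(L/2,gz)])[0]
    print("end expected",er.round(1),"rows",{int(r):int(g[int(r),246:258].mean()) for r in np.arange(er[1]-12,er[1]+13,2)})
    for s in(1,-1):
        h=topix(c,[P(s*(L/2-.009),gz+.016)])[0]; 
        if not(0<=h[1]<384): print("hole out",h.round()); continue
        x0,y0=int(h[0])-15,max(0,int(h[1])-15); w=g[y0:y0+30,x0:x0+30]; yy,xx=np.nonzero(w>150)
        print("hole expected",h.round(1),"seen",(xx.mean()+x0,yy.mean()+y0) if len(xx) else None,len(xx))
E
python3 - <<'E'
from h import *
where();inhand(.082,.029);plan((.565,.2105,.1,86.65),(.565,.2105,-.014,86.65))
E
```

```text
18.75 [0.5399 0.049  0.0978] gap 0.0233 grip 39.4 j [-0.06  0.3  -0.22  1.06 -0.    1.57]
end expected [251.7 169.9] rows {157: 59, 159: 60, 161: 59, 163: 59, 165: 48, 167: 23, 169: 23, 171: 22, 173: 21, 175: 22, 177: 23, 179: 21, 181: 22}
hole expected [251.7 199.9] seen None 0
hole expected [252.1 325.3] seen (np.float64(252.13868613138686), np.float64(327.52919708029196)) 274
(0.565, 0.2105, 0.1, 86.65) -> [ 0.816  0.079 -0.011] [-0.001  0.    -0.   ]
(0.565, 0.2105, -0.014, 86.65) -> [0.817 0.08  0.559] [-0.001  0.    -0.   ]
```

Call:
{"fn": "jog_arm", "kwargs": {
  "motion": [0.817,0.08,0,0,0,0,0,0.817,0.08,0,0,0,0,0,0.817,0.08,0.2,0,0,0,0,0.817,0.08,0.45,0,0,0,0,0.817,0.08,0.53,0,0,0,0,0.817,0.08,0.559,0,0,0,0,0.817,0.08,0.559,0,0,0,0,0.817,0.08,0.559,0,0,0,0.5,0.817,0.08,0.559,0,0,0,0.5,0.817,0.08,0.559,0,0,0,0.5,0.817,0.08,0.35,0,0,0,0.5,0.817,0.08,0,0,0,0,0.6]
}}

```text
clock: 20.3
tcp_pos: [0.5631, 0.2119, 0.0899]
orientation: [-0.001, 0.727, 0.687, -0.002]
wrist_force: [0.7, 0.5, -0.1]
finger_gap: 0.0512
grip_force: 0.0
```

Call:
{"fn": "jog_arm", "kwargs": {
  "motion": [0,0,-0.2,0,0,0,0.6,-1,0,-0.3,0,0,0.3,0.6,-1,0,-0.3,0,0,0.5,0.6,-1,0,-0.3,0,0,0.575,0.6,-1,0,-0.3,0,0,0.575,0.6,-1,0,-0.3,0,0,0.575,0.6,-1,0,-0.3,0,0,0.575,0.6]
}}

```text
clock: 21.18
tcp_pos: [0.5536, 0.0123, 0.151]
orientation: [0.0, 0.954, 0.301, 0.0]
wrist_force: [-0.2, 1.2, 0.2]
finger_gap: 0.0511
grip_force: 0.0
```

Run:
```python
from h import *
where();plan((.615,-.15,.12,34.9),(.6192,-.2802,.1,34.9))
```

```text
21.18 [0.5536 0.0123 0.151 ] gap 0.0511 grip 0.0 j [-0.12  0.29 -0.1   1.19 -0.    2.41]
(0.615, -0.15, 0.12, 34.9) -> [-0.214  0.841  0.155] [ 0.    -0.     0.001]
(0.6192, -0.2802, 0.1, 34.9) -> [-0.571  1.386  0.255] [ 0.    -0.     0.001]
```

Call:
{"fn": "jog_arm", "kwargs": {
  "motion": [-0.4,0.99,0,0,0,0,0.6,-0.4,0.99,0,0,0,0,0.6,-0.4,0.99,0,0,0,0,0.6,-0.4,0.99,0,0,0,0,0.6,-0.4,0.99,0,0,0,0,0.6]
}}

```text
clock: 21.8
tcp_pos: [0.6018, -0.1971, 0.1502]
orientation: [-0.0, 0.954, 0.301, -0.0]
wrist_force: [-0.4, -0.2, 0.3]
finger_gap: 0.0511
grip_force: 0.0
```

Run:
```python
from h import *
where();plan((.6192,-.2802,.05,34.9),(.6192,-.2802,-.028,34.9))
```

```text
21.8 [ 0.6018 -0.1971  0.1502] gap 0.0511 grip 0.0 j [-0.44  0.44  0.13  1.26 -0.    2.09]
(0.6192, -0.2802, 0.05, 34.9) -> [-0.167  0.39   0.501] [-0.     0.     0.001]
(0.6192, -0.2802, -0.028, 34.9) -> [-0.166  0.39   0.891] [-0.     0.     0.001]
```

Call:
{"fn": "jog_arm", "kwargs": {
  "motion": [-0.167,0.39,0,0,0,0,0.6,-0.167,0.39,0.1,0,0,0,0.6,-0.167,0.39,0.35,0,0,0,0.6,-0.167,0.39,0.6,0,0,0,0.6,-0.167,0.39,0.8,0,0,0,0.6,-0.167,0.39,0.89,0,0,0,0.6,-0.167,0.39,0.89,0,0,0,0.6,-0.167,0.39,0.89,0,0,0,0,-0.167,0.39,0.89,0,0,0,0,-0.167,0.39,0.89,0,0,0,0,-0.167,0.39,0.89,0,0,0,0]
}}

```text
clock: 23.18
tcp_pos: [0.6207, -0.2794, -0.0247]
orientation: [0.002, 0.954, 0.3, 0.002]
wrist_force: [0.9, 0.5, 6.3]
finger_gap: 0.0231
grip_force: 40.9
```

Run:
```python
from h import *
where();plan((.56,-.1,.1,86.65))
```

```text
23.18 [ 0.6207 -0.2794 -0.0247] gap 0.0231 grip 40.9 j [-0.54  0.64  0.01  0.94  0.    1.99]
(0.56, -0.1, 0.1, 86.65) -> [ 0.267 -0.907 -0.626] [ 0.003 -0.    -0.574]
```

Call:
{"fn": "jog_arm", "kwargs": {
  "motion": [0,0,-0.25,0,0,0,0,0,0,-0.5,0,0,0,0,0,0,-0.65,0,0,0,0,0.267,-0.907,-0.65,0,0,-0.2,0,0.267,-0.907,-0.65,0,0,-0.4,0,0.267,-0.907,-0.65,0,0,-0.574,0,0.267,-0.907,-0.65,0,0,-0.574,0,0.267,-0.907,-0.65,0,0,-0.574,0,0.267,-0.907,-0.65,0,0,-0.574,0]
}}

```text
clock: 24.3
tcp_pos: [0.5587, -0.0991, 0.1033]
orientation: [0.0, 0.728, 0.686, 0.0]
wrist_force: [0.2, -0.1, -0.7]
finger_gap: 0.0232
grip_force: 40.1
```

Run:
```python
from h import *
where();plan((.43,.05,.1,86.65))
```

```text
24.3 [ 0.5587 -0.0991  0.1033] gap 0.0232 grip 40.1 j [-0.32  0.34 -0.14  1.09 -0.    1.31]
(0.43, 0.05, 0.1, 86.65) -> [ 0.705 -0.687  0.016] [ 0.     0.    -0.001]
```

Call:
{"fn": "jog_arm", "kwargs": {
  "motion": [0.705,-0.687,0,0,0,0,0,0.705,-0.687,0,0,0,0,0,0.705,-0.687,0,0,0,0,0,0.705,-0.687,0,0,0,0,0,0.705,-0.687,0,0,0,0,0,0.705,-0.687,0,0,0,0,0]
}}

```text
clock: 25.05
tcp_pos: [0.4314, 0.0486, 0.1031]
orientation: [0.001, 0.728, 0.685, 0.0]
wrist_force: [1.0, -0.2, -1.8]
finger_gap: 0.0231
grip_force: 40.2
```

Run:
```python
from h import *
where();inhand(.126,.0275);plan((.425,.2187,.1,86.65),(.425,.2187,-.0125,86.65))
```

```text
25.05 [0.4314 0.0486 0.1031] gap 0.0231 grip 40.2 j [-0.07  0.09 -0.46  1.01 -0.    1.56]
end expected [251.3 121. ] rows {108: 61, 110: 61, 112: 61, 114: 59, 116: 66, 118: 67, 120: 68, 122: 67, 124: 66, 126: 67, 128: 49, 130: 34, 132: 34}
hole expected [251.4 147.7] seen (np.float64(250.56650246305418), np.float64(154.45812807881774)) 203
hole expected [252.7 359.4] seen None 0
(0.425, 0.2187, 0.1, 86.65) -> [ 0.847 -0.083  0.014] [ 0.001  0.    -0.002]
(0.425, 0.2187, -0.0125, 86.65) -> [ 0.847 -0.084  0.577] [ 0.001  0.    -0.002]
```

The longest sits about 3.5 mm back in the hand (its hole is 7 px low). I'll compensate as I place it.

Call:
{"fn": "jog_arm", "kwargs": {
  "motion": [0.865,-0.083,0,0,0,0,0,0.865,-0.083,0,0,0,0,0,0.865,-0.083,0.2,0,0,0,0,0.865,-0.083,0.45,0,0,0,0,0.865,-0.083,0.54,0,0,0,0,0.865,-0.083,0.577,0,0,0,0,0.865,-0.083,0.577,0,0,0,0,0.865,-0.083,0.577,0,0,0,0.5,0.865,-0.083,0.577,0,0,0,0.5,0.865,-0.083,0.577,0,0,0,0.5,0.865,-0.083,0.35,0,0,0,0.5,0.865,-0.083,0,0,0,0,0.6]
}}

```text
clock: 26.6
tcp_pos: [0.4218, 0.2227, 0.0952]
orientation: [-0.001, 0.728, 0.686, -0.002]
wrist_force: [1.4, -0.1, -0.3]
finger_gap: 0.0513
grip_force: 0.0
```

Run:
```python
from h import *
where();plan((.52,.15,.2,86.65),(.52,.12,.2,86.65))
```

```text
26.6 [0.4218 0.2227 0.0952] gap 0.0513 grip 0.0 j [ 0.32  0.19 -0.37  1.02 -0.    1.95]
(0.52, 0.15, 0.2, 86.65) -> [-0.335  0.51  -0.525] [-0.002  0.001 -0.   ]
(0.52, 0.12, 0.2, 86.65) -> [-0.484  0.518 -0.525] [-0.002  0.001 -0.   ]
```

Call:
{"fn": "jog_arm", "kwargs": {
  "motion": [0,0,-0.3,0,0,0,0.6,-0.48,0.52,-0.53,0,0,0,0.6,-0.48,0.52,-0.53,0,0,0,0.6,-0.48,0.52,-0.53,0,0,0,0.6,-0.48,0.52,-0.53,0,0,0,0.6,-0.48,0.52,-0.53,0,0,0,0.6]
}}

```text
clock: 27.35
tcp_pos: [0.5206, 0.1217, 0.2008]
orientation: [-0.0, 0.728, 0.686, -0.0]
wrist_force: [-0.3, 0.1, 0.4]
finger_gap: 0.0513
grip_force: 0.0
```

Run:
```python
from h import *
where(); c=get_calibration("wrist"); im=read_camera("wrist")[:,:,::-1].copy(); o=im.copy(); e=np.array([np.cos(np.radians(86.65)),np.sin(np.radians(86.65))])
for n,x,y,a,L in(("short",.6349,.2064,-93.3,.06),("medium",.565,.2105,-93.3,.082),("long",.4951,.2146,-93.3,.104),("longest",.425,.2187,86.7,.126)):
    r=fit(c,im,x,y,a,L,z0=.014,thr=85); d=np.array(r[:2])-[x,y]; print(n,np.round(r,4),"along %.1f across %.1f mm"%(1000*d@e,1000*d@[e[1],-e[0]]))
    m=sil(c,r[0],r[1],np.radians(r[2]),L,.014,im.shape[:2])
    cv2.drawContours(o,cv2.findContours((m>.5).astype(np.uint8),0,1)[0],-1,(0,255,0),1)
t=read_camera("top")[:,:,::-1]
cv2.imwrite("pics/f.png",np.vstack([o[:290],cv2.resize(t[120:280,110:380],(512,303))]))
```

```text
27.35 [0.5206 0.1217 0.2008] gap 0.0513 grip 0.0 j [ 0.08  0.23 -0.04  1.29  0.    1.71]
short [  0.6359   0.2086 -92.1356   0.2632] along 2.3 across 0.9 mm
medium [  0.5662   0.215  -93.8037   0.2837] along 4.5 across 1.0 mm
long [  0.4966   0.2155 -93.3608   0.187 ] along 0.9 across 1.5 mm
longest [ 0.4255  0.2219 87.8492  0.1959] along 3.2 across 0.4 mm
```

View pics/f.png

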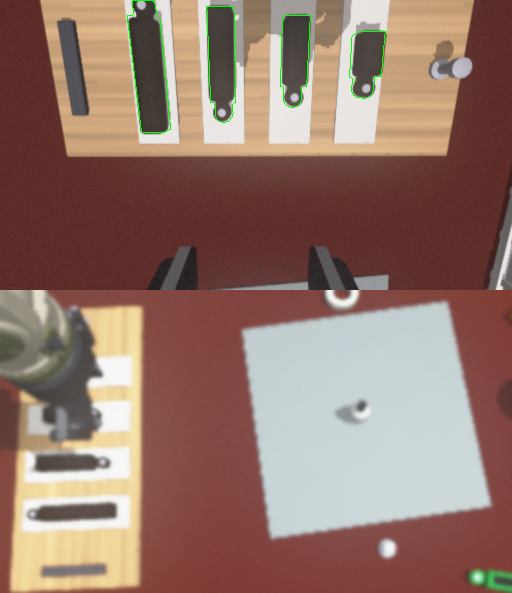

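All four are lying on their pads and the bottle still stands. The longest is cut off at the top edge of the picture, so I'll take one clearer view for the centring.

Call:
{"fn": "jog_arm", "kwargs": {
  "motion": [0.25,0,-0.1,0,0,0,0.6,0.25,0,-0.1,0,0,0,0.6,0.25,0,-0.1,0,0,0,0.6,0.25,0,-0.1,0,0,0,0.6]
}}

```text
clock: 27.95
tcp_pos: [0.5238, 0.1709, 0.2207]
orientation: [-0.0, 0.728, 0.686, -0.001]
wrist_force: [-0.6, 0.0, 0.3]
finger_gap: 0.0513
grip_force: 0.0
```

Run:
```python
from h import *
where(); c=get_calibration("wrist"); im=read_camera("wrist")[:,:,::-1].copy(); o=cv2.resize(im,None,fx=1.5,fy=1.5); e=np.array([np.cos(np.radians(86.65)),np.sin(np.radians(86.65))]); n_=np.array([e[1],-e[0]])
g=cv2.cvtColor(im,cv2.COLOR_BGR2GRAY)
for n,x,y,a,L in(("short",.6349,.2064,-93.35,.06),("medium",.565,.2105,-93.35,.082),("long",.4951,.2146,-93.35,.104),("longest",.425,.2187,86.65,.126)):
    s=1 if n=="longest" else -1
    for thr in(60,70,80):
        r=fit(c,im,x,y,a,L,z0=.014,thr=thr); d=np.array(r[:2])-[x,y]; print(n,thr,"along %.1f across %.1f mm yaw %.1f res %.2f"%(1000*d@e,1000*d@n_,r[2]-a,r[3]))
    hp=np.r_[np.array([x,y])+s*(L/2-.009)*e,.030]; h=topix(c,[hp])[0]
    x0,y0=int(h[0])-9,max(0,int(h[1])-9); w=g[y0:y0+19,x0:x0+19]
    dark=cv2.morphologyEx((w<85).astype(np.uint8),cv2.MORPH_CLOSE,np.ones((9,9))); yy,xx=np.nonzero((w>110)&(dark>0))
    if len(xx): q=toworld(c,[xx.mean()+x0,yy.mean()+y0],.018)[0]-hp[:2]; print("  hole off along %.1f across %.1f"%(1000*q@e,1000*q@n_),len(xx))
    m=cv2.resize(sil(c,x,y,np.radians(a),L,.014,im.shape[:2]),None,fx=1.5,fy=1.5)
    cv2.drawContours(o,cv2.findContours((m>.5).astype(np.uint8),0,1)[0],-1,(0,255,0),1)
cv2.imwrite("pics/f2.png",o[:420])
```

```text
27.95 [0.5238 0.1709 0.2207] gap 0.0513 grip 0.0 j [ 0.17  0.26  0.04  1.35 -0.    1.8 ]Traceback (most recent call last):
  File "<stdin>", line 7, in <module>
  File "h.py", line 39, in fit
    d[:]=0; cv2.drawContours(d,[max(cs,key=cv2.contourArea)],-1,1,-1)
                                ~~~^^^^^^^^^^^^^^^^^^^^^^^^
ValueError: max() iterable argument is empty
```

Run:
```python
from h import *
c=get_calibration("wrist"); im=read_camera("wrist")[:,:,::-1].copy(); o=cv2.resize(im,None,fx=1.5,fy=1.5); e=np.array([np.cos(np.radians(86.65)),np.sin(np.radians(86.65))]); n_=np.array([e[1],-e[0]])
g=cv2.cvtColor(im,cv2.COLOR_BGR2GRAY)
for n,x,y,a,L in(("short",.6349,.2064,-93.35,.06),("medium",.565,.2105,-93.35,.082),("long",.4951,.2146,-93.35,.104),("longest",.425,.2187,86.65,.126)):
    s=1 if n=="longest" else -1
    for thr in(80,90,100):
        r=fit(c,im,x,y,a,L,z0=.014,thr=thr); d=np.array(r[:2])-[x,y]; print(n,thr,"along %.1f across %.1f mm yaw %.1f res %.2f"%(1000*d@e,1000*d@n_,r[2]-a,r[3]))
    hp=np.r_[np.array([x,y])+s*(L/2-.009)*e,.030]; h=topix(c,[hp])[0]
    x0,y0=int(h[0])-9,max(0,int(h[1])-9); w=g[y0:y0+19,x0:x0+19]
    dark=cv2.morphologyEx((w<100).astype(np.uint8),cv2.MORPH_CLOSE,np.ones((9,9))); yy,xx=np.nonzero((w>120)&(dark>0))
    if len(xx): q=toworld(c,[xx.mean()+x0,yy.mean()+y0],.03)[0]-hp[:2]; print("  hole off along %.1f across %.1f"%(1000*q@e,1000*q@n_),len(xx))
    m=cv2.resize(sil(c,x,y,np.radians(a),L,.014,im.shape[:2]),None,fx=1.5,fy=1.5)
    cv2.drawContours(o,cv2.findContours((m>.5).astype(np.uint8),0,1)[0],-1,(0,255,0),1)
cv2.imwrite("pics/f2.png",o[:420])
```

```text
short 80 along 1.2 across 0.9 mm yaw 1.9 res 0.49
short 90 along 1.8 across 1.0 mm yaw 0.7 res 0.27
short 100 along 2.0 across 1.2 mm yaw 0.9 res 0.23
  hole off along 0.7 across 0.4 97
medium 80 along 55.7 across 2.6 mm yaw -3.1 res 0.94
medium 90 along 4.6 across 1.2 mm yaw 1.8 res 0.23
medium 100 along 5.0 across 2.0 mm yaw 2.5 res 0.18
  hole off along 5.7 across -0.7 76
long 80 along 0.5 across 1.2 mm yaw -1.9 res 0.37
long 90 along 1.1 across 0.6 mm yaw -2.3 res 0.17
long 100 along 1.5 across 0.9 mm yaw -2.3 res 0.14
  hole off along 0.7 across -1.0 142
longest 80 along 0.8 across 0.4 mm yaw 0.6 res 0.21
longest 90 along 1.5 across 0.6 mm yaw 0.9 res 0.18
longest 100 along 1.5 across 0.4 mm yaw 0.9 res 0.16
  hole off along 0.9 across -3.9 102
```

View pics/f2.png

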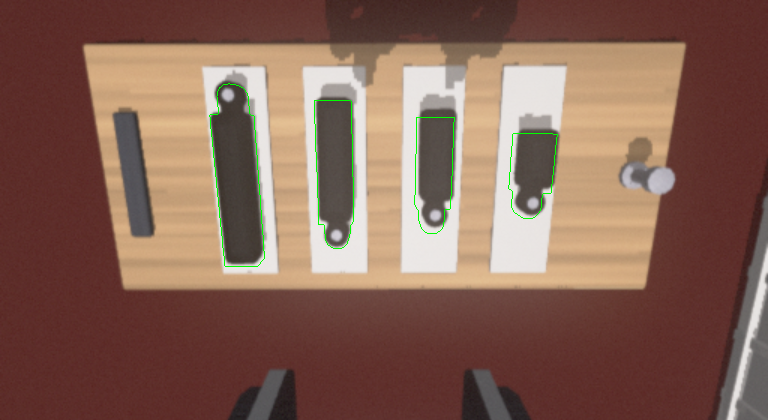

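Short, long and longest lie within 2 mm of centre. The medium is about 5 mm off along its pad, so I'll regrip it and shift it.

Run:
```python
from h import *
where();plan((.566,.2155,.06,86.65),(.566,.2155,-.016,86.65))
```

```text
28.05 [0.5241 0.1706 0.2209] gap 0.0512 grip 0.0 j [ 0.17  0.26  0.04  1.35 -0.    1.8 ]
(0.566, 0.2155, 0.06, 86.65) -> [0.237 0.196 0.804] [-0.     0.    -0.001]
(0.566, 0.2155, -0.016, 86.65) -> [0.237 0.197 1.184] [-0.     0.    -0.001]
```

Call:
{"fn": "jog_arm", "kwargs": {
  "motion": [0.237,0.197,0.2,0,0,0,0.5,0.237,0.197,0.5,0,0,0,0.5,0.237,0.197,0.8,0,0,0,0.5,0.237,0.197,0.8,0,0,0,0.5,0.237,0.197,0.8,0,0,0,0.5]
}}

```text
clock: 28.68
tcp_pos: [0.5677, 0.216, 0.0632]
orientation: [0.001, 0.728, 0.686, 0.001]
wrist_force: [0.0, 0.7, 1.3]
finger_gap: 0.0429
grip_force: 0.0
```

Run:
```python
from h import *
where();plan((.566,.2155,-.016,86.65))
```

```text
28.68 [0.5677 0.216  0.0632] gap 0.0429 grip 0.0 j [ 0.23  0.44 -0.1   1.03 -0.    1.86]
(0.566, 0.2155, -0.016, 86.65) -> [-0.003 -0.009  0.396] [ 0.001 -0.    -0.001]
```

Call:
{"fn": "jog_arm", "kwargs": {
  "motion": [0,-0.009,0.2,0,0,0,0.5,0,-0.009,0.35,0,0,0,0.5,0,-0.009,0.385,0,0,0,0.5,0,-0.009,0.385,0,0,0,0.5,0,-0.009,0.385,0,0,0,0,0,-0.009,0.385,0,0,0,0,0,-0.009,0.385,0,0,0,0,0,-0.009,0.35,0,0,0,0,-0.026,-0.014,0.35,0,0,0,0,-0.026,-0.014,0.35,0,0,0,0,-0.026,-0.014,0.385,0,0,0,0,-0.026,-0.014,0.385,0,0,0,0]
}}

```text
clock: 30.18
tcp_pos: [0.564, 0.2111, -0.0138]
orientation: [0.001, 0.728, 0.686, 0.001]
wrist_force: [-5.3, -2.0, 15.6]
finger_gap: 0.0232
grip_force: 42.9
```

Call:
{"fn": "jog_arm", "kwargs": {
  "motion": [0,0,0,0,0,0,0,0,0,0,0,0,0,0.5,0,0,0,0,0,0,0.5,0,0,0,0,0,0,0.5,0,0,-0.2,0,0,0,0.5,0,0,-0.5,0,0,0,0.5,-0.2,-0.2,-1,0,0,0,0.5,-0.2,-0.2,-1,0,0,0,0.5,-0.2,-0.2,-1,0,0,0,0.5,-0.2,-0.2,-1,0,0,0,0.5,-0.2,-0.2,-1,0,0,0,0.5,-0.2,-0.2,-1,0,0,0,0.5]
}}

```text
clock: 31.68
tcp_pos: [0.5207, 0.1737, 0.1826]
orientation: [-0.001, 0.727, 0.686, -0.001]
wrist_force: [-0.8, -0.1, -0.4]
finger_gap: 0.0425
grip_force: 0.0
```

Run:
```python
from h import *
where();c=get_calibration("wrist"); im=read_camera("wrist")[:,:,::-1].copy(); o=im.copy(); e=np.array([np.cos(np.radians(86.65)),np.sin(np.radians(86.65))]); n_=np.array([e[1],-e[0]])
for n,x,y,a,L in(("short",.6349,.2064,-93.35,.06),("medium",.565,.2105,-93.35,.082),("long",.4951,.2146,-93.35,.104),("longest",.425,.2187,86.65,.126)):
    for thr in(90,100):
        r=fit(c,im,x,y,a,L,z0=.014,thr=thr); d=np.array(r[:2])-[x,y]; print(n,thr,"along %.1f across %.1f mm yaw %.1f res %.2f"%(1000*d@e,1000*d@n_,r[2]-a,r[3]))
t=read_camera("top")[:,:,::-1]
cv2.imwrite("pics/f3.png",np.vstack([o[:290],cv2.resize(t[120:280,110:380],(512,303))]))
```

```text
31.68 [0.5207 0.1737 0.1826] gap 0.0425 grip 0.0 j [ 0.18  0.27 -0.04  1.26 -0.    1.81]
short 90 along 2.3 across 0.9 mm yaw 0.9 res 0.24
short 100 along 2.5 across 1.8 mm yaw 2.7 res 0.21
medium 90 along -1.0 across -1.7 mm yaw 1.4 res 0.21
medium 100 along -0.6 across -1.4 mm yaw 1.4 res 0.17
long 90 along 0.9 across 0.7 mm yaw -2.2 res 0.15
long 100 along 1.6 across 0.4 mm yaw -0.9 res 0.13
longest 90 along 1.1 across 0.5 mm yaw 1.2 res 0.17
longest 100 along 1.2 across 0.4 mm yaw 0.9 res 0.15
```

View pics/f3.png

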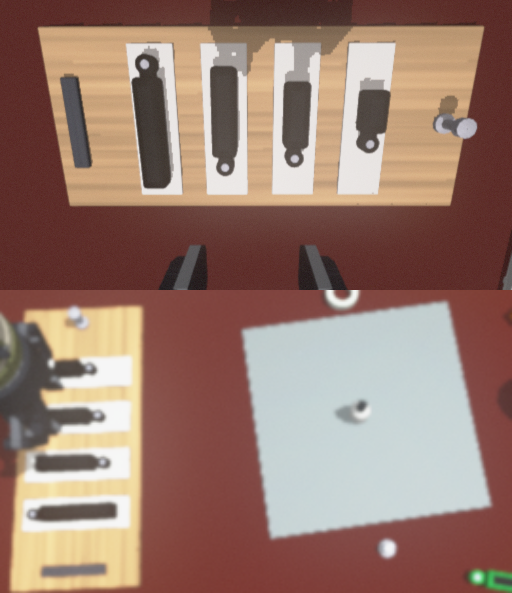

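All four lie centred on their pads and in order, from the short next to the pin at (455,127) to the longest by the strip at (75,122). The bottle stands, and the robot touches nothing.

```bash
python3 -c "
from workcell import env
print(env.hand_in())"
```

```text
the job is handed in; nothing more can be done
None
```

I handed the job in at about 32 s: all four mouldings lie right way up on their pads in length order from the pin, each within about 2.5 mm of centre by the last camera check, and the bottle is still standing.

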